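# Put the counter stock away in its display trays

## Task

Put the stock away: the large tape roll flat in the large round tray, the small roll flat in the small round tray, the stapler on its base in the long tray (either way round), and the loose notebook flat on top of the notebook pile, squared up with it. Lower the notebook gently until it is felt to rest on the pile, neither pressing hard nor dropping it. Leave the ink bottle and the pencil sharpener standing where they are.

Things in the scene. Friction and masses are not known exactly. Their poses are not given: they have to be found in the camera images.
- tape_large_mid (a point): The large roll of off-white sticky tape, a ring lying flat: outer diameter 62 mm, hole 38 mm, 26 mm high. Loose, about 80 g. The point is the centre of the roll, 13 mm above its underside; z is the ring's axis (up).
- tape_small_mid (a point): The small roll of off-white sticky tape, a ring lying flat: outer diameter 42 mm, hole 24 mm, 20 mm high. Loose, about 30 g. The point is the centre of the roll, 10 mm above its underside; z is the ring's axis (up).
- stapler_mid (a point): A black desk stapler standing on its base: 120 mm long (x, jaw towards +x), 32 mm wide (y), 48 mm high (z up). Its sides are flat and 32 mm wide from 16 to 40 mm above its underside; above that is a 26 mm wide, 70 mm long cap. Loose, about 200 g. The point is its centre, 24 mm above its underside.
- notebook_mid (a point): The loose notebook, a small thick dark grey hardcover block lying flat by itself: 92 mm long (x), 60 mm wide (y), 20 mm thick (z up). Loose, about 110 g. The point is its centre, 10 mm above its underside.
- tray_large: Large round grey tray, fixed to the counter: inner diameter 82 mm, floor 2 mm above the counter, rim 4 mm thick whose top is 6 mm above the counter. The origin is the centre of its underside, on the counter; z up.
- tray_small: Small round grey tray, fixed to the counter: inner diameter 62 mm, floor 2 mm above the counter, rim 4 mm thick whose top is 6 mm above the counter. The origin is the centre of its underside, on the counter; z up.
- tray_long: Long rectangular grey tray, fixed to the counter: inside 140 mm (x) by 52 mm (y), floor 2 mm above the counter, rim 4 mm thick whose top is 6 mm above the counter. The origin is the centre of its underside, on the counter; z up.
- stand: Stand with the pile of notebooks like the loose one: fixed grey base 104 (x) by 72 mm (y), 4 mm high, the pile centred on it, 92 mm along x, 60 mm along y, flat on top. The pile's top is 45 to 80 mm above the counter, unknown each time: feel or see it. It stands firm under a light touch and sinks slowly if pressed with over 12 N. Origin: centre of the base's underside, on the counter; z up.
- ink_mid (a point): A small round glass ink bottle with a black cap, diameter 38 mm, 42 mm high, loose among the items; not to be moved. The point is its centre, 21 mm above its underside.
- sharpener_mid (a point): A small metal pencil sharpener block, 34 x 24 x 21 mm, loose among the items; not to be moved. The point is its centre, 10 mm above its underside.
There are look-alikes about, which are no part of the job. Leave any pink or turquoise look-alike of the part that bears stapler_mid alone.

How it is judged:
At the end, for the whole second after the job is handed in: Each roll lies flat in its matching round tray, centres within 12 mm; the stapler stands in the long tray within 15 mm and 12 degrees; the notebook lies flat on the pile within 12 mm and 11 degrees; all level, resting on their places, still and released (horizontal distance between tape_large_mid and tray_large below 0.012 m and z of tape_large_mid in the frame of tray_large below 0.018 m and contact force between tape_large and tray_large above 0.05 N and linear speed of each of tape_large, tape_small, stapler, notebook below 0.02 m/s and angular speed of each of tape_large, tape_small, stapler, notebook below 0.2 rad/s and angle between each of tape_large_mid, tape_small_mid, stapler_mid, notebook_mid's own z axis and vertical below 0.08 rad and horizontal distance between tape_small_mid and tray_small below 0.012 m and z of tape_small_mid in the frame of tray_small below 0.015 m and contact force between tape_small and tray_small above 0.05 N and horizontal distance between stapler_mid and tray_long below 0.015 m and z of stapler_mid in the frame of tray_long below 0.029 m and contact force between stapler and tray_long above 0.05 N and angle between the x axis of stapler_mid and the x axis of tray_long, either way round below 0.22 rad and horizontal distance between notebook_mid and stand below 0.012 m and angle between the x axis of notebook_mid and the x axis of stand, either way round below 0.2 rad and contact force between notebook and stand above 0.2 N); the robot touches nothing.
It fails at once if the notebook is dropped on the pile from more than about 2 cm (falls freely there faster than 0.6 m/s) (horizontal distance between notebook_mid and stand below 0.06 m and linear speed of notebook above 0.6 m/s and contact force between the fingers and notebook below 0.1 N).
It fails at once if the notebook is pressed hard on the pile or stand (over 45 N) (contact force between notebook and stand above 45 N).
It fails at once if the ink bottle is shifted by more than 15 mm or tipped (distance of ink_mid from where it was at the start of the episode above 0.015 m or angle between ink_mid's own z axis and vertical above 0.5 rad).
It fails at once if the pencil sharpener is shifted by more than 15 mm or tipped (distance of sharpener_mid from where it was at the start of the episode above 0.015 m or angle between sharpener_mid's own z axis and vertical above 0.5 rad).
It also fails if it takes over 112 s, if anything falls off the work surface, if the arm or the gripper's body presses on something with over 40 N, if the wrist force passes 120 N, or if a joint passes its speed limit or range.

## Robot

A 6-joint arm with a two-finger parallel gripper is mounted at the origin on the work surface. World frame = base frame: x ahead of the robot, y to its left, z up, the work surface at z = 0. Lengths are in m, angles in rad, forces in N, time in s.
With the tool pointing down it reaches from about 0.275 to 0.85 m from the base axis. Payload 19 kg.
Tool frame: the origin (TCP) lies at the very end of the fingers, on their centre line; the grasp point (between the pads) lies ctrl.hold_point_z behind it (ctrl.hold_point_z is the distance from the TCP to the grasp point, in m); x points along the fingers, y is the direction in which the jaws open and shut, and the axes are right-handed (so a half turn about x gives the same grasp; the last joint's range is limited). The gripper opens to 85 mm and grips with 20 to 120 N. Pads are 22 mm wide; open, the fingers measure 114 mm over their backs; the gripper's body (76 mm by 85 mm) begins 54 mm behind the grasp point. The pads swing forward as they close: fully open they stand 13 mm farther back than shut.
Start: joints at [-1.284, 0.15, 1.437, -0, 1.554, -0.134], TCP at [0.235, -0.525, 0.231] pointing down, gripper open.
Joint ranges: [-2.8, 2.8], [-0.68, 2.1], [0.12, 2.68], [-1.39, 4.53], [0.16, 2.79], [-2.81, 2.81]. Speed limits (rad/s): [1.89, 1.89, 2.22, 3.01, 3.01, 3.01].

## Interface

Orientations are given as a unit quaternion [w, x, y, z].
In Python, from rig import ctrl, vision, spotter gives the robot as it stands. The module is installed in compiled form; this text tells all that it offers.
- The arm moves only by the tool jog_arm, never from a script. Its argument "moves" is text: rows parted by semicolons, each of 7 numbers parted by spaces: the shift along the tool's x, y, z in cm, then the turn, a rotation vector about the tool's x, y, z in rad, then the closure, from -1 (fully open) to 1 (shut). A call has exactly 8 rows; each row is the pose to reach, as a shift and turn from the pose measured when the call began, along the tool's axes at that moment; what a row does not reach only later rows make up. A row lasts 1/8 s, in which the tool goes at most 62.5 mm and 10.7 degrees, less where a joint would pass 70% of its speed; a pose out of reach is approached as far as the arm can. A call with a gripper value outside its range is refused whole. The fingers move at their own pace and stop on an object; "grip_force" is the grip in N (left out, the last holds). Time passes only in rows, so rows that repeat a pose let the fingers close, or fill a call up. It gives the time, the measured TCP pose, the force and the opening at its end, in the units of the state.
- ctrl.state(): the state, without advancing time (a new reading comes with each control period).
- vision.camera(name): name is "scene" or "top" or "wrist"; returns a dict with "img" (420x560x3 uint8, blue, green, red), "z_map" (420x560 float32, m along the optical axis (not along the pixel's ray), 0 where there is no reading), "fx", "fy", "cx", "cy" (pixels), "world_to_cam" (4x4, takes a point from world to camera coordinates). Camera axes: x right, y down, z forward; pixel columns grow to the right and rows downward; lengths in m; the calibration is good to about 2 mm. A picture is of the moment at which its call begins.
- ctrl.close_job(): hands the job in, once; it reports no verdict.
Trained networks look in the newest picture that a camera, given by its name, has taken for a name from the list of things; names that differ only in an ending like _2 or _b are one class to them, and where a whole thing is asked for, a point or a joint stands for the part that bears it (a point fixed in the world has none). Each returns a list of dicts, best first, with "confidence" (0 to 1); they miss things now and then, are a little off and sometimes report something else, mostly with a low value. They report only what shows in the picture. A call takes as long as a camera call. They do not tell look-alikes from the thing itself.
- spotter.recognise(target, camera): "rect" ([left, top, right, bottom] as shares, 0 to 1, of the picture: columns of its width, rows of its height, round what is visible of it).
- spotter.landmark_of(target, camera): "at" ([row, column] as shares, 0 to 1, of the picture: columns of its width, rows of its height: a listed point, or the origin of a listed thing).
The state is a dict: "time": time; "joint_pos": joint angles; "joint_velocities": joint speeds; "tau": joint torques, N m; "position": TCP position; "tcp_rot": TCP orientation; "force": force on the tool from outside, world axes, zero at the start; "wrist_torque": the same for the moment, N m; "opening": opening from 0.0 (shut) to 1.0 (fully open).
Only numpy, scipy, OpenCV 4.12 (cv2) and the standard library are available. Lean on these libraries where they do the work, as an engineer would, in place of code of your own. Each camera call takes 0.05 s, during which the arm holds its last target.

## Working session

There is one attempt and no reset: what is moved stays moved. The work goes in short steps, Python scripts to look and compute and a tool call to move; the robot and the scene stay as the last step left them, time stands still between calls to the robot, and variables do not carry over. Pictures are saved under pics/ and viewed, and the job is handed in when it is done.

Besides the shell and the picture viewer there is one more tool, called after "Request:" in YAML: its name, and indented under it one key for each argument. jog_arm: Moves the arm, as the interface text tells. Its arguments: {"type":"object","properties":{"moves":{"type":"string"},"grip_force":{"type":"number"}},"required":["moves"]}

```bash
mkdir -p pics
python3 - <<'E'
from rig import ctrl, vision, spotter
import cv2,numpy as np
s=ctrl.state(); print({k:np.round(v,3).tolist() for k,v in s.items()}, ctrl.hold_point_z)
for n in ["top","scene"]:
    c=vision.camera(n); cv2.imwrite(f"pics/{n}0.png",c["img"]); print(n,c["fx"],c["cx"],c["cy"],np.round(c["world_to_cam"],3).tolist())
    np.savez(f"{n}0.npz",**c)
for n in ["top"]:
  for t in "tape_large_mid tape_small_mid stapler_mid notebook_mid tray_large tray_small tray_long stand ink_mid sharpener_mid".split():
    print(t,[(np.round([d["at"][0]*420,d["at"][1]*560],0).tolist(),round(d["confidence"],2)) for d in spotter.landmark_of(t,n)][:4])
E
```

```text
{'time': 0.0, 'joint_pos': [-1.284, 0.151, 1.438, 0.0, 1.554, -0.134], 'joint_velocities': [0.002, -0.001, -0.001, -0.001, 0.002, -0.002], 'tau': [-0.002, -71.305, -57.087, -0.0, 0.009, -0.0], 'position': [0.235, -0.525, 0.231], 'tcp_rot': [-0.147, -0.691, -0.148, 0.692], 'force': [0.206, -0.544, 0.089], 'wrist_torque': [-0.013, 0.02, -0.007], 'opening': 1.001} 0.0187
top 513.6778341510634 279.28104208284674 203.50016926642607 [[-0.014, -1.0, -0.022, 0.037], [-0.994, 0.016, -0.111, 0.448], [0.111, 0.021, -0.994, 1.339], [0.0, 0.0, 0.0, 1.0]]
scene 503.3621573833692 285.0255908802379 213.61347472277888 [[-0.382, 0.924, -0.021, 0.142], [0.675, 0.264, -0.689, -0.259], [-0.631, -0.277, -0.725, 1.671], [0.0, 0.0, 0.0, 1.0]]
tape_large_mid [([129.0, 335.0], 0.77)]
tape_small_mid [([138.0, 240.0], 0.72)]
stapler_mid [([282.0, 173.0], 0.94), ([179.0, 143.0], 0.88), ([240.0, 124.0], 0.65), ([183.0, 202.0], 0.31)]
notebook_mid [([199.0, 256.0], 0.91)]
tray_large [([228.0, 395.0], 0.84)]
tray_small [([227.0, 181.0], 0.63)]
tray_long []
stand [([205.0, 329.0], 0.65)]
ink_mid [([162.0, 291.0], 0.71)]
sharpener_mid [([181.0, 202.0], 0.62), ([178.0, 142.0], 0.45)]
```

View pics/top0.png

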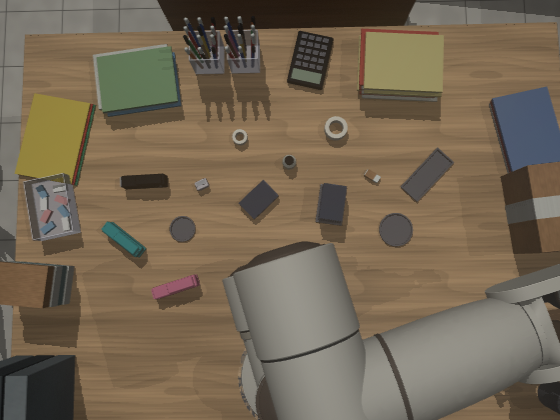

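View pics/scene0.png

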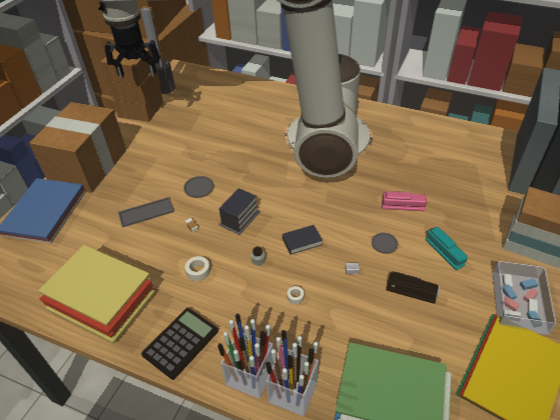

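Run:
```python
import cv2,numpy as np
im=cv2.imread("pics/top0.png")
cv2.imwrite("pics/crop0.png",cv2.resize(im[90:320,90:440],None,fx=2.25,fy=2.25,interpolation=cv2.INTER_CUBIC))
```

```text
(no output)
```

View pics/crop0.png

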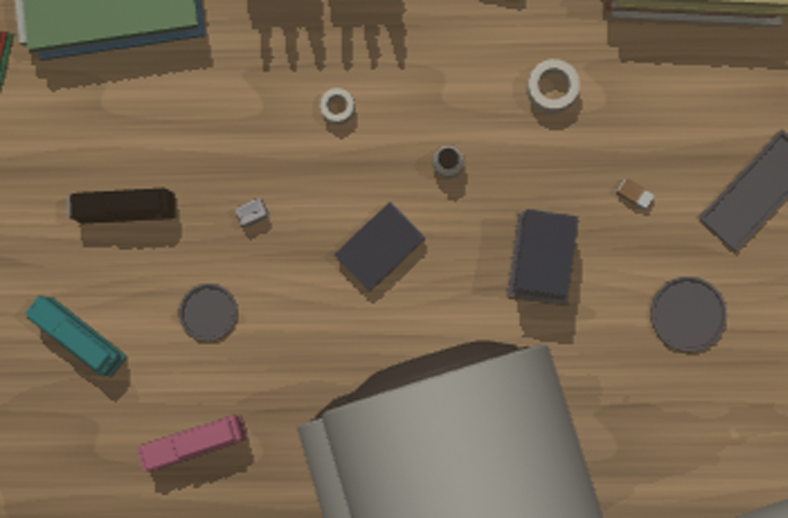

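The black stapler at (144,182) in the top picture is the target. The turquoise one at (123,240) and the pink one at (175,288) are the look-alikes, and the enlarged crop confirms the colours. Next come the metric poses.

```bash
cat > h.py <<'E'
import numpy as np,cv2
def cloud(c):
    z=c["z_map"]; h,w=z.shape; u,v=np.meshgrid(np.arange(w),np.arange(h))
    P=np.stack([(u-c["cx"])/c["fx"]*z,(v-c["cy"])/c["fy"]*z,z,np.ones_like(z)],-1)
    return (P@np.linalg.inv(c["world_to_cam"]).T)[...,:3]
def ray(c,u,v,zw):
    T=np.linalg.inv(c["world_to_cam"]); d=T[:3,:3]@np.array([(u-c["cx"])/c["fx"],(v-c["cy"])/c["fy"],1]); o=T[:3,3]
    return o+d*(zw-o[2])/d[2]
def proj(c,p):
    q=c["world_to_cam"]@np.append(p,1); return np.array([c["fx"]*q[0]/q[2]+c["cx"],c["fy"]*q[1]/q[2]+c["cy"]])
E
python3 - <<'E'
from h import *
c=dict(np.load("top0.npz")); W=cloud(c); img=c["img"]
H=W[...,2]
print("table", np.median(H[200:240,430:480]), np.median(H[200:300,80:110]), np.median(H[120:150,180:220]))
hsv=cv2.cvtColor(img,cv2.COLOR_BGR2HSV)
seeds=dict(tl=(129,335),ts=(138,240),st=(182,144),nb=(199,256),stand=(205,331),ink=(162,289),sh=(183,202),eraser=(177,373))
for k,(r,q) in seeds.items():
    sub=(slice(r-25,r+26),slice(q-35,q+36))
    m=(H[sub]>0.009).astype(np.uint8)
    n,l,st,ce=cv2.connectedComponentsWithStats(m)
    i=1+np.argmin([np.hypot(*(ce[j]-[35,25])) + (100 if st[j][4]<15 else 0) for j in range(1,n)])
    mm=l==i
    p=W[sub][mm]; top=np.percentile(p[:,2],90)
    pt=p[p[:,2]>top-0.006]
    rc=cv2.minAreaRect((pt[:,:2]*1000).astype(np.float32))
    print(k,st[i][4],"top",round(top,4),"rect c",np.round(rc[0],1),np.round(rc[1],1),round(rc[2],1))
sat=hsv[...,1]
for k,(r,q,a,b) in dict(trL=(229,396,24,24),trS=(229,183,18,18),trLong=(175,427,32,34)).items():
    sub=(slice(r-a,r+a),slice(q-b,q+b))
    m=((sat[sub]<70)&(img[sub].max(-1)<130)).astype(np.uint8)
    n,l,st,ce=cv2.connectedComponentsWithStats(m); i=1+np.argmax(st[1:,4]); 
    vs,us=np.where(l==i)
    P=np.array([ray(c,u+q-b,v+r-a,0.004)[:2] for u,v in zip(us,vs)])*1000
    rc=cv2.minAreaRect(P.astype(np.float32)); print(k,st[i],np.round(P.mean(0),1),np.round(rc[0],1),np.round(rc[1],1),round(rc[2],1))
E
```

```text
table -0.0001355215182042846 0.0001477192308451114 -6.204903901874115e-05
tl 298 top 0.0292 rect c [486.6 -79.1] [ 59.3 409. ] 74.8
ts 138 top 0.0228 rect c [478.7  63.8] [382.4  40.1] 24.8
st 602 top 0.0496 rect c [430.3 210.3] [491.   63.3] 64.7
nb 768 top 0.0239 rect c [406.7  37.1] [212.1  91.4] 41.1
stand 900 top 0.0695 rect c [387.1 -81. ] [ 77.5 232.7] 65.9
ink 159 top 0.0444 rect c [563.2   2.3] [21.9 21.1] 48.7
sh 120 top 0.0246 rect c [506. 239.] [22.8 31.8] 20.8
eraser 105 top 0.016 rect c [ 522.4 -220.3] [41.6 21.1] 54.8
trL [  7   8  34  33 895] [ 377.3 -278.8] [ 377.8 -278.9] [88.  85.5] 89.1
trS [  5   5  25  26 524] [388.  293.5] [387.7 293.6] [67.8 65. ] 0.3
trLong [   8    5   53   54 1250] [ 524.  -368.6] [ 524.3 -368.9] [ 61.2 149.3] 45.5
```

Run:
```python
from h import *
c=dict(np.load("top0.npz")); c["z_map"]=cv2.medianBlur(c["z_map"],3); W=cloud(c); img=c["img"]
H=W[...,2]
seeds=dict(tl=(129,335,.026),ts=(138,240,.020),st=(182,144,.048),nb=(199,258,.020),stand=(205,331,None),ink=(162,289,.042),sh=(185,202,.021),eraser=(177,373,.012),pink=(288,175,.048),turq=(240,123,.048))
for k,(r,q,t) in seeds.items():
    sub=(slice(r-25,r+26),slice(q-35,q+36)); h=H[sub]
    if t is None:
        t=np.median(h[20:30,30:40]); print("pile",t, h[15:35:4,25:46:4].round(4))
    m=((h>t-0.006)&(h<t+.006)).astype(np.uint8)
    n,l,st,ce=cv2.connectedComponentsWithStats(m)
    i=1+np.argmin([np.hypot(*(ce[j]-[35,25])) + (100 if st[j][4]<15 else 0) for j in range(1,n)])
    vs,us=np.where(l==i)
    P=np.array([ray(c,u+q-35,v+r-25,t)[:2] for u,v in zip(us,vs)])*1000
    rc=cv2.minAreaRect(P.astype(np.float32))
    print(k,st[i][4],np.round([us.mean()+q-35,vs.mean()+r-25]),"mean",P.mean(0).round(1),"rect c",np.round(rc[0],1),np.round(rc[1],1),round(rc[2],1), "axis",np.linalg.eigh(np.cov(P.T))[1][:,1].round(3))
```

```text
tl 264 [336. 127.] mean [ 653.4 -125.7] rect c [ 652.3 -125.6] [59.4 60. ] 44.5 axis [-0.991  0.13 ]
ts 130 [240. 136.] mean [633.9 135.5] rect c [633.8 135.5] [39.3 38.5] 43.9 axis [-0.996 -0.09 ]
st 251 [148. 179.] mean [515.7 374.2] rect c [516.8 373.8] [71.6 26.7] 89.0 axis [-0.044  0.999]
nb 766 [258. 199.] mean [462.6  86.2] rect c [462.8  86. ] [60.1 91.9] 42.9 axis [-0.688  0.726]
pile 0.06596134959492528 [[0.0055 0.065  0.0663 0.0643 0.066  0.0658]
 [0.043  0.0663 0.0665 0.0657 0.0673 0.0673]
 [0.0637 0.0658 0.064  0.0658 0.0681 0.0675]
 [0.0653 0.0653 0.0632 0.0666 0.0631 0.0638]
 [0.0664 0.0663 0.0666 0.0658 0.066  0.0665]]
stand 829 [333. 202.] mean [ 446.6 -108.5] rect c [ 446.7 -108.4] [60. 92.] 80.9 axis [-0.988  0.157]
ink 63 [289. 160.] mean [563.    2.4] rect c [563.6   2.3] [20.9 20.7] 43.6 axis [-0.991 -0.13 ]
sh 107 [201. 184.] mean [506.2 238.5] rect c [506.3 238.8] [23.2 33.6] 26.0 axis [-0.367  0.93 ]
eraser 122 [372. 175.] mean [ 522. -220.] rect c [ 521.7 -220.2] [40.7 22. ] 54.6 axis [0.574 0.819]
pink 280 [180. 285.] mean [239.4 287.1] rect c [239.2 286.9] [27.2 72. ] 16.5 axis [-0.292  0.956]
turq 265 [126. 243.] mean [349.6 430.6] rect c [349.7 430.2] [71.2 26.6] 52.6 axis [0.609 0.793]
```

```bash
cat >> h.py <<'E'
from scipy.spatial.transform import Rotation as R
def plan(xyz,jaw_deg=None):
    """needed shift (cm, tool axes) and turn from current pose to tool-down pose with jaw direction (mod 180)"""
    from rig import ctrl
    s=ctrl.state(); q=s["tcp_rot"]; R0=R.from_quat([q[1],q[2],q[3],q[0]]); M=R0.as_matrix()
    cur=np.degrees(np.arctan2(M[1,1],M[0,1]))
    j=cur if jaw_deg is None else jaw_deg
    print("t",round(s["time"],2),"pos",s["position"].round(4),"jaw",round(cur,1),"tool x",M[:,0].round(3),"q1,q6",s["joint_pos"][[0,5]].round(2),"F",s["force"].round(1),"open",round(float(s["opening"]),3))
    for k in (-180,0,180):
        d=(j+k-cur)
        if abs(d)>181: continue
        a=np.radians(j+k); y=np.array([np.cos(a),np.sin(a),0]); x=np.array([0,0,-1.]); T=np.stack([x,y,np.cross(x,y)],1)
        print("  jaw",j+k,"shift",(M.T@(np.array(xyz)-s["position"])*100).round(1),"turn",R.from_matrix(M.T@T).as_rotvec().round(3))
E
python3 - <<'E'
from h import *
c=dict(np.load("top0.npz")); c["z_map"]=cv2.medianBlur(c["z_map"],3); W=cloud(c)
sub=(slice(160,205),slice(100,190)); p=W[sub].reshape(-1,3); 
for lo,hi in((.008,.03),(.03,.06),(.008,.06)):
  q=p[(p[:,2]>lo)&(p[:,2]<hi)]; print(lo,len(q),q[:,:2].min(0),q[:,:2].max(0),np.percentile(q[:,1],[2,98]))
plan([.653,-.126,.12])
E
```

```text
0.008 59 [0.498884   0.33375662] [0.53303267 0.45470072] [0.33378209 0.44287563]
0.03 549 [0.49788543 0.33326604] [0.53302285 0.4550087 ] [0.33513269 0.45063048]
0.008 608 [0.49788543 0.33326604] [0.53303267 0.4550087 ] [0.33394841 0.45062429]
t 0.6 pos [ 0.2348 -0.5248  0.2313] jaw -65.9 tool x [-0.  0. -1.] q1,q6 [-1.28 -0.13] F [-0.7 -0.4  0.8] open 1.0
  jaw -245.89105092387913 shift [ 11.1 -19.3 -54.5] turn [3.142 0.    0.   ]
  jaw -65.89105092387913 shift [ 11.1 -19.3 -54.5] turn [-0. -0.  0.]
  jaw 114.10894907612087 shift [ 11.1 -19.3 -54.5] turn [3.142 0.    0.   ]
```

Request:
jog_arm:
  moves: "3 -5 -14 -0.2 0 0 -1;6 -10 -28 -0.5 0 0 -1;8 -15 -42 -0.7 0 0 -1;8 -19.3 -54.5 -0.97 0 0 -1;8 -19.3 -54.5 -0.97 0 0 -1;8 -19.3 -54.5 -0.97 0 0 -1;8 -19.3 -54.5 -0.97 0 0 -1;8 -19.3 -54.5 -0.97 0 0 -1"
  grip_force: 30

```text
time: 1.6
position: [0.5942, -0.1819, 0.1607]
tcp_rot: [0.453, 0.543, 0.453, -0.543]
force: [-0.0, -1.4, 0.4]
opening: 1.0
```

Run:
```python
from h import *
from rig import vision,ctrl
plan([.653,-.126,.12],-11)
c=vision.camera("wrist"); cv2.imwrite("pics/w1.png",c["img"]); np.savez("w1.npz",**c)
print(proj(c,[.653,-.126,.026]), proj(c,ctrl.state()["position"]))
print(c["fx"],np.linalg.inv(c["world_to_cam"]).round(3))
```

```text
t 1.6 pos [ 0.5942 -0.1819  0.1607] jaw -10.3 tool x [ 0. -0. -1.] q1,q6 [-0.42 -0.24] F [-0.  -1.4  0.4] open 1.0
  jaw -191 shift [ 4.1  4.8 -6.6] turn [-3.13e+00  1.00e-03  0.00e+00]
  jaw -11 shift [ 4.1  4.8 -6.6] turn [ 0.012  0.    -0.   ]
  jaw 169 shift [ 4.1  4.8 -6.6] turn [-3.13e+00  1.00e-03  0.00e+00]
[326.86544286 131.24386585] [279.91489058 254.36496791]
289.1911517771793 [[ 0.984 -0.17  -0.054  0.608]
 [-0.179 -0.937 -0.3   -0.105]
 [ 0.001  0.305 -0.952  0.304]
 [ 0.     0.     0.     1.   ]]
```

View pics/w1.png

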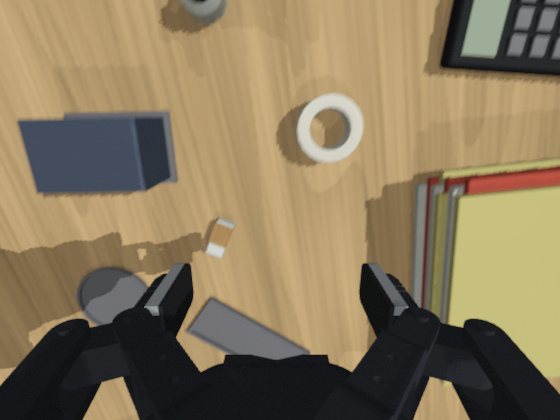

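The wrist view shows the ring at (330,127), against a predicted (327,131), so the top-camera fix holds. I'll measure where the fingertips are relative to the TCP from the depth.

Run:
```python
from h import *
c=dict(np.load("w1.npz")); W=cloud(c); p0=np.array([.5942,-.1819,.1607]); a=np.radians(-10.3)
for nm,sub in (("L",(slice(255,330),slice(140,195))),("R",(slice(255,330),slice(355,415)))):
    p=W[sub].reshape(-1,3)-p0; j=p[:,0]*np.cos(a)+p[:,1]*np.sin(a); m=p[:,2]>-.03
    print(nm,m.sum(),"z low",np.percentile(p[m,2],[0,1,5,20]).round(4),"jaw",np.percentile(j[m],[0,5,95,100]).round(4))
# ring fit
Wz=W[...,2]; m=((Wz>.02)&(Wz<.032)).astype(np.uint8); m[:, :280]=0; m[:,380:]=0;m[180:]=0
p=W[m>0]; print(len(p)); print(cv2.minEnclosingCircle((p[:,:2]*1000).astype(np.float32)), np.median(p[:,2]))
```

```text
L 2757 z low [0.0134 0.0151 0.0188 0.027 ] jaw [-0.0565 -0.0538 -0.042   0.0003]
R 2848 z low [0.0135 0.0152 0.0189 0.0273] jaw [0.0003 0.0425 0.0544 0.057 ]
2277
((654.4459838867188, -125.26551055908203), 30.987817764282227) 0.026269887823617166
```

Request:
jog_arm:
  moves: "2 2.5 -3.3 0 0 0 -1;6 4.9 -6.65 0 0 0 -1;10 4.9 -6.65 0 0 0 -1;14 4.9 -6.65 0 0 0 -1;16 4.9 -6.65 0 0 0 -1;16 4.9 -6.65 0 0 0 -1;16 4.9 -6.65 0 0 0 0.9;16 4.9 -6.65 0 0 0 0.9"
  grip_force: 30

```text
time: 2.65
position: [0.6588, -0.1199, 0.0016]
tcp_rot: [0.454, 0.544, 0.454, -0.541]
force: [0.0, -0.8, 5.9]
opening: 0.694
```

Request:
jog_arm:
  moves: "0 0 0 0 0 0 0.9;0 0 0 0 0 0 0.9;0 0 0 0 0 0 0.9;-2 0 0 0 0 0 0.9;-6 0 0 0 0 0 0.9;-10 0 0 0 0 0 0.9;-12 0 0 0 0 0 0.9;-12 0 0 0 0 0 0.9"
  grip_force: 30

```text
time: 3.65
position: [0.6589, -0.1202, 0.1231]
tcp_rot: [0.455, 0.544, 0.453, -0.54]
force: [0.3, -0.2, -2.3]
opening: 0.696
```

Run:
```python
from h import *
from rig import vision,ctrl
plan([.3775,-.279,.12])
plan([.3775,-.279,.003])
c=vision.camera("wrist"); cv2.imwrite("pics/w2.png",c["img"]); np.savez("w2.npz",**c)
c=vision.camera("scene"); cv2.imwrite("pics/s2.png",c["img"])
```

```text
t 3.65 pos [ 0.6589 -0.1202  0.1231] jaw -10.1 tool x [ 0.006  0.001 -1.   ] q1,q6 [-0.3  -0.12] F [ 0.3 -0.2 -2.3] open 0.696
  jaw -190.14396055170738 shift [  0.1 -24.9  20.6] turn [-3.142e+00  8.000e-03 -3.000e-03]
  jaw -10.143960551707377 shift [  0.1 -24.9  20.6] turn [ 0.    -0.002 -0.005]
  jaw 169.85603944829262 shift [  0.1 -24.9  20.6] turn [-3.142e+00  8.000e-03 -3.000e-03]
t 3.65 pos [ 0.6589 -0.1202  0.1231] jaw -10.1 tool x [ 0.006  0.001 -1.   ] q1,q6 [-0.3  -0.12] F [ 0.3 -0.2 -2.3] open 0.696
  jaw -190.14396055170738 shift [ 11.8 -25.   20.6] turn [-3.142e+00  8.000e-03 -3.000e-03]
  jaw -10.143960551707377 shift [ 11.8 -25.   20.6] turn [ 0.    -0.002 -0.005]
  jaw 169.85603944829262 shift [ 11.8 -25.   20.6] turn [-3.142e+00  8.000e-03 -3.000e-03]
```

View pics/w2.png

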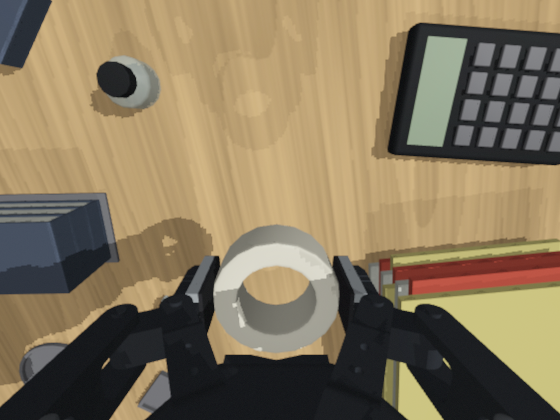

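```bash
cat >> h.py <<'E'
def toolpts(c,pos,quat):
    W=cloud(c); M=R.from_quat([quat[1],quat[2],quat[3],quat[0]]).as_matrix(); return (W-pos)@M
E
python3 - <<'E'
from h import *
from rig import ctrl
s=ctrl.state(); c=dict(np.load("w2.npz")); T=toolpts(c,s["position"],s["tcp_rot"])
m=np.zeros(T.shape[:2],bool); m[215:352,205:350]=1; hsv=cv2.cvtColor(c["img"],cv2.COLOR_BGR2HSV)
m&=(hsv[...,1]<60)&(hsv[...,2]>110)&(T[...,0]<.02)&(T[...,0]>-.05)
p=T[m]; print(len(p),np.percentile(p,[1,10,50,90,99],axis=0).round(4))
t=np.percentile(p[:,0],3); q=p[p[:,0]<t+.003]; print(cv2.minEnclosingCircle((q[:,1:]*1000).astype(np.float32)))
# plane of top
A=np.c_[q[:,1:],np.ones(len(q))]; print(np.linalg.lstsq(A,q[:,0],rcond=None)[0])
E
```

```text
10114 [[-0.0288 -0.0281 -0.0245]
 [-0.0282 -0.021  -0.0221]
 [-0.0272  0.0029  0.0002]
 [-0.013   0.0237  0.0261]
 [-0.0052  0.0335  0.0338]]
((1.7820920944213867, 1.5414385795593262), 35.689815521240234)
[-0.00238709 -0.00248994 -0.02753044]
```

Request:
jog_arm:
  moves: "0 -5 4 0 0 0 0.9;0 -10 8 0 0 0 0.9;0 -15 12 0 0 0 0.9;0 -20 16 0 0 0 0.9;2 -24.9 20.2 0 0 0 0.9;5 -24.9 20.2 0 0 0 0.9;7 -24.9 20.2 0 0 0 0.9;7 -24.9 20.2 0 0 0 0.9"

```text
time: 4.75
position: [0.3761, -0.2737, 0.0472]
tcp_rot: [0.452, 0.543, 0.456, -0.542]
force: [-0.2, 0.5, -1.2]
opening: 0.7
```

Run:
```python
from h import *
from rig import vision,ctrl
c=vision.camera("wrist"); cv2.imwrite("pics/w3.png",c["img"]); np.savez("w3.npz",**c)
plan([.3782,-.2751,.0015])
```

```text
t 4.8 pos [ 0.3768 -0.2742  0.0485] jaw -10.2 tool x [-0.     0.004 -1.   ] q1,q6 [-0.8  -0.62] F [ 0.1 -0.9 -0.6] open 0.698
  jaw -190.1531002003519 shift [4.7 0.2 0.1] turn [3.142e+00 1.000e-03 6.000e-03]
  jaw -10.153100200351892 shift [4.7 0.2 0.1] turn [-0.    -0.004  0.001]
  jaw 169.8468997996481 shift [4.7 0.2 0.1] turn [3.142e+00 1.000e-03 6.000e-03]
```

View pics/w3.png

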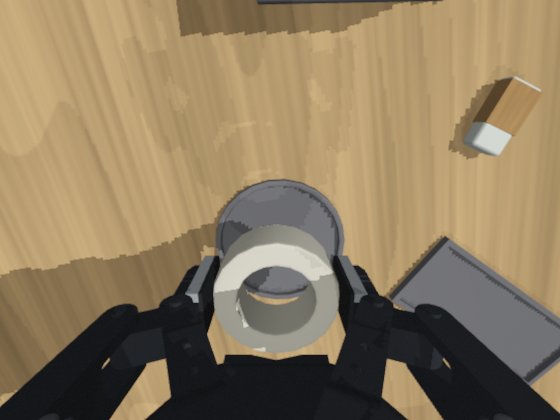

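The roll hangs over the round tray and is level. I'll lower it and release.

Request:
jog_arm:
  moves: "2 0.2 0.1 0 0 0 0.9;4 0.2 0.1 0 0 0 0.9;4.6 0.2 0.1 0 0 0 0.9;4.6 0.2 0.1 0 0 0 0.9;4.6 0.2 0.1 0 0 0 0.9;4.6 0.2 0.1 0 0 0 -1;4.6 0.2 0.1 0 0 0 -1;4.6 0.2 0.1 0 0 0 -1"

```text
time: 5.8
position: [0.3786, -0.2754, 0.0026]
tcp_rot: [0.453, 0.543, 0.455, -0.541]
force: [-1.1, -0.8, 0.4]
opening: 1.003
```

Request:
jog_arm:
  moves: "0 0 0 0 0 0 -1;0 0 0 0 0 0 -1;-2 0 0 0 0 0 -1;-6 0 0 0 0 0 -1;-11 0 0 0 0 0 -1;-14 0 0 0 0 0 -1;-14 0 0 0 0 0 -1;-14 0 0 0 0 0 -1"

```text
time: 6.8
position: [0.3784, -0.2757, 0.1418]
tcp_rot: [0.452, 0.543, 0.455, -0.541]
force: [0.7, -0.2, -0.3]
opening: 1.001
```

Run:
```python
from h import *
from rig import vision,ctrl
c=vision.camera("wrist"); cv2.imwrite("pics/w4.png",c["img"]); np.savez("w4.npz",**c)
W=cloud(c); m=(W[...,2]>.022)&(W[...,2]<.036)&(np.hypot(W[...,0]-.378,W[...,1]+.279)<.05)
p=W[m]; print(len(p),np.median(p[:,2]),cv2.minEnclosingCircle((p[:,:2]*1000).astype(np.float32)))
plan([.4628,.086,.12],43.2)
```

```text
2116 0.028216276618263036 ((377.9922790527344, -280.9333190917969), 30.955856323242188)
t 6.85 pos [ 0.3783 -0.2756  0.1416] jaw -10.2 tool x [-0.001  0.005 -1.   ] q1,q6 [-0.8  -0.62] F [-0.1  0.4  0.1] open 0.999
  jaw -136.8 shift [  2.3   2.  -37.1] turn [ 2.21e+00 -1.00e-03  6.00e-03]
  jaw 43.2 shift [  2.3   2.  -37.1] turn [-0.931 -0.005 -0.   ]
```

View pics/w4.png

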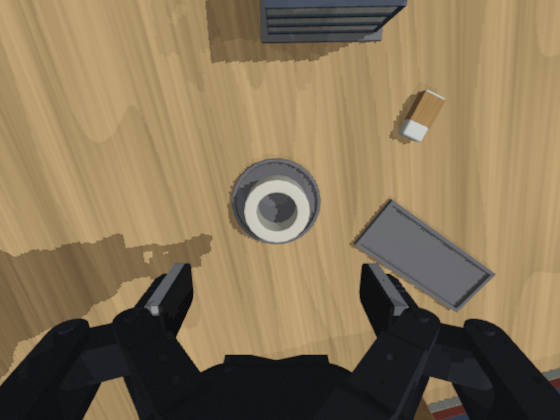

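Run:
```python
from h import *
c=dict(np.load("w4.npz"))
print(ray(c,277,201,.006))
# long tray
W=cloud(c); hsv=cv2.cvtColor(c["img"],cv2.COLOR_BGR2HSV)
m=((hsv[...,1]<70)&(c["img"].max(-1)<140)).astype(np.uint8); m[:195]=0;m[315:]=0;m[:,:350]=0
m=cv2.morphologyEx(m,cv2.MORPH_OPEN,np.ones((3,3)))
n,l,st,ce=cv2.connectedComponentsWithStats(m); print(st[1:],ce[1:])
for i in range(1,n):
    if st[i][4]>2000:
        vs,us=np.where(l==i); P=np.array([ray(c,u,v,.005)[:2] for u,v in zip(us,vs)])*1000; print(cv2.minAreaRect(P.astype(np.float32)))
```

```text
[ 0.37946899 -0.27745541  0.006     ]
[[ 355  200  140  112 7211]
 [ 360  263   71   52 2136]] [[423.03882957 256.38579947]
 [384.94756554 293.64653558]]
((524.8458251953125, -369.1466979980469), (60.79155349731445, 151.28013610839844), 45.425758361816406)
((478.4976501464844, -413.0868835449219), (51.87113571166992, 103.67601776123047), 35.79682159423828)
```

Request:
jog_arm:
  moves: "0 0.3 -6 -0.15 0 0 -1;0 0.6 -12 -0.33 0 0 -1;0 0.9 -18 -0.51 0 0 -1;0 1.2 -24 -0.69 0 0 -1;0 1.6 -30 -0.87 0 0 -1;0 1.8 -34 -0.93 0 0 -1;0 2 -37.1 -0.93 0 0 -1;0 2 -37.1 -0.93 0 0 -1"

```text
time: 7.85
position: [0.463, 0.0877, 0.1421]
tcp_rot: [0.647, 0.282, 0.651, -0.279]
force: [0.6, 0.1, 0.1]
opening: 0.998
```

Run:
```python
from h import *
from rig import vision,ctrl
c=vision.camera("wrist"); cv2.imwrite("pics/w5.png",c["img"]); np.savez("w5.npz",**c)
W=cloud(c); m=(W[...,2]>.014)&(W[...,2]<.026)&(np.hypot(W[...,0]-.4628,W[...,1]-.086)<.07)
p=W[m]; print(len(p),np.median(p[:,2]),cv2.minAreaRect((p[:,:2]*1000).astype(np.float32)))
plan([.4628,.086,.0],43.2)
```

```text
5825 0.020432675762463492 ((462.9384460449219, 86.16000366210938), (60.17688751220703, 92.28328704833984), 43.01997756958008)
t 7.9 pos [0.4629 0.0866 0.1422] jaw 43.2 tool x [-0.003  0.005 -1.   ] q1,q6 [ 0.02 -0.74] F [ 0.3 -0.3 -0.7] open 1.0
  jaw -136.8 shift [14.2 -0.1  0.1] turn [-3.141e+00  2.000e-03 -9.000e-03]
  jaw 43.2 shift [14.2 -0.1  0.1] turn [ 0.001 -0.006 -0.001]
  jaw 223.2 shift [14.2 -0.1  0.1] turn [-3.141e+00  2.000e-03 -9.000e-03]
```

View pics/w5.png

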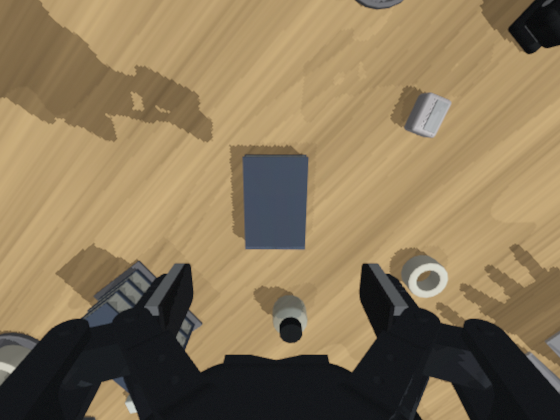

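Request:
jog_arm:
  moves: "5 -0.1 0.1 0 0 0 -1;9 -0.1 0.1 0 0 0 -1;12 -0.1 0.1 0 0 0 -1;14.2 -0.1 0.1 0 0 0 -1;14.2 -0.1 0.1 0 0 0 -1;14.2 -0.1 0.1 0 0 0 0.9;14.2 -0.1 0.1 0 0 0 0.9;14.2 -0.1 0.1 0 0 0 0.9"
  grip_force: 40

```text
time: 8.9
position: [0.463, 0.0856, 0.0014]
tcp_rot: [0.648, 0.282, 0.65, -0.279]
force: [-2.4, -3.1, 6.2]
opening: 0.691
```

Request:
jog_arm:
  moves: "0 0 0 0 0 0 0.9;0 0 0 0 0 0 0.9;-2 0 0 0 0 0 0.9;-6 0 0 0 0 0 0.9;-10 0 0 0 0 0 0.9;-14 0 0 0 0 0 0.9;-15 0 0 0 0 0 0.9;-15 0 0 0 0 0 0.9"

```text
time: 9.9
position: [0.4632, 0.085, 0.1514]
tcp_rot: [0.648, 0.282, 0.65, -0.279]
force: [0.5, 0.0, -1.5]
opening: 0.692
```

Run:
```python
from h import *
from rig import vision,ctrl
c=vision.camera("wrist"); cv2.imwrite("pics/w6.png",c["img"]); np.savez("w6.npz",**c)
s=ctrl.state(); T=toolpts(c,s["position"],s["tcp_rot"])
m=(abs(T[...,0]+.015)<.03)&(abs(T[...,1])<.027)&(abs(T[...,2])<.06); m[:200]=0
p=T[m]; print(len(p),np.percentile(p,[1,10,50,90,99],axis=0).round(4))
t=np.percentile(p[:,0],5); q=p[p[:,0]<t+.004]; A=np.c_[q[:,1:],np.ones(len(q))]; print(np.linalg.lstsq(A,q[:,0],rcond=None)[0], q[:,2].min(),q[:,2].max())
plan([.4466,-.1085,.15],80.9)
```

```text
17145 [[-0.0212 -0.0264 -0.0418]
 [-0.0206 -0.0215 -0.0357]
 [-0.0199 -0.0002 -0.0052]
 [-0.0192  0.0215  0.0327]
 [-0.0185  0.0264  0.0427]]
[ 0.00015674 -0.00561331 -0.01991782] -0.04266315914414747 0.04647317619429447
t 9.95 pos [0.4628 0.0849 0.1505] jaw 43.2 tool x [-0.002  0.004 -1.   ] q1,q6 [ 0.01 -0.74] F [-0.7 -0.4 -1.9] open 0.688
  jaw -99.1 shift [ -0.  -14.4  13. ] turn [ 2.484 -0.004  0.006]
  jaw 80.9 shift [ -0.  -14.4  13. ] turn [-0.657 -0.004 -0.003]
```

View pics/w6.png

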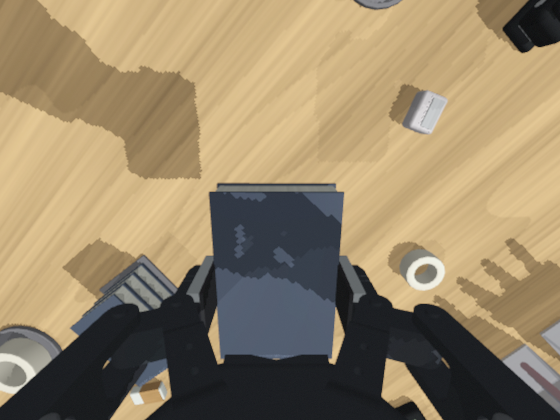

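Request:
jog_arm:
  moves: "0 -2.4 2.2 -0.15 0 0 0.9;0 -4.8 4.4 -0.3 0 0 0.9;0 -7.2 6.6 -0.45 0 0 0.9;0 -9.6 8.8 -0.6 0 0 0.9;0 -12 11 -0.657 0 0 0.9;0 -14.4 13 -0.657 0 0 0.9;2 -14.4 13 -0.657 0 0 0.9;4 -14.4 13 -0.657 0 0 0.9"

```text
time: 10.95
position: [0.4461, -0.1084, 0.1076]
tcp_rot: [0.703, 0.058, 0.707, -0.055]
force: [-0.4, -0.3, -2.0]
opening: 0.694
```

Run:
```python
from h import *
from rig import vision,ctrl
for f in ("w1","w2"):
    W=cloud(dict(np.load(f+".npz"))); m=(W[...,2]>.058)&(W[...,2]<.075)&(np.hypot(W[...,0]-.4466,W[...,1]+.1085)<.08); m[260:]=0
    p=W[m]; print(len(p),np.median(p[:,2]),cv2.minAreaRect((p[:,:2]*1000).astype(np.float32)))
c=vision.camera("wrist"); cv2.imwrite("pics/w7.png",c["img"])
plan([.4466,-.1085,.066],80.9)
```

```text
8723 0.06640070022496539 ((446.9052734375, -108.16683959960938), (60.17197799682617, 94.06005859375), 80.55351257324219)
2504 0.06627551572686405 ((474.4522705078125, -97.30780792236328), (35.05847930908203, 46.40237045288086), 74.75404357910156)
t 11.0 pos [ 0.4451 -0.1077  0.1051] jaw 80.8 tool x [-0.007  0.007 -1.   ] q1,q6 [-0.41 -1.82] F [-1.9  0.8 -6.1] open 0.691
  jaw -99.1 shift [ 3.9 -0.1  0.2] turn [ 3.141 -0.009  0.013]
  jaw 80.9 shift [ 3.9 -0.1  0.2] turn [-0.001 -0.008 -0.005]
  jaw 260.9 shift [ 3.9 -0.1  0.2] turn [ 3.141 -0.009  0.013]
```

View pics/w7.png

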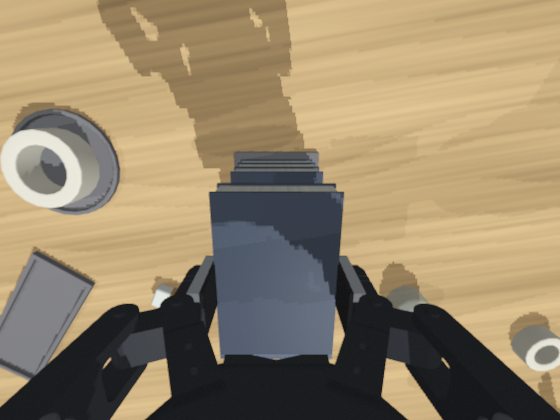

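The pile top is at about 66 mm in two views, and the notebook is square over it. I'll descend to just above and then feel for contact.

Request:
jog_arm:
  moves: "1 -0.1 0.2 0 -0.008 -0.005 0.9;2 -0.1 0.2 0 -0.008 -0.005 0.9;3 -0.1 0.2 0 -0.008 -0.005 0.9;3.3 -0.1 0.2 0 -0.008 -0.005 0.9;3.4 -0.1 0.2 0 -0.008 -0.005 0.9;3.4 -0.1 0.2 0 -0.008 -0.005 0.9;3.4 -0.1 0.2 0 -0.008 -0.005 0.9;3.4 -0.1 0.2 0 -0.008 -0.005 0.9"

```text
time: 12.0
position: [0.4467, -0.1089, 0.0712]
tcp_rot: [0.705, 0.057, 0.705, -0.056]
force: [-0.5, 0.5, -1.2]
opening: 0.691
```

Request:
jog_arm:
  moves: "0.02 0 0 0 0 0 0.9;0.05 0 0 0 0 0 0.9;0.08 0 0 0 0 0 0.9;0.1 0 0 0 0 0 0.9;0.13 0 0 0 0 0 0.9;0.15 0 0 0 0 0 0.9;0.15 0 0 0 0 0 0.9;0.15 0 0 0 0 0 0.9"

```text
time: 13.0
position: [0.4467, -0.1089, 0.0698]
tcp_rot: [0.705, 0.057, 0.705, -0.056]
force: [-0.4, -0.1, -1.0]
opening: 0.69
```

Request:
jog_arm:
  moves: "0.03 0 0 0 0 0 0.9;0.06 0 0 0 0 0 0.9;0.09 0 0 0 0 0 0.9;0.12 0 0 0 0 0 0.9;0.15 0 0 0 0 0 0.9;0.18 0 0 0 0 0 0.9;0.18 0 0 0 0 0 0.9;0.18 0 0 0 0 0 0.9"

```text
time: 14.0
position: [0.4468, -0.1089, 0.068]
tcp_rot: [0.705, 0.057, 0.705, -0.056]
force: [-1.1, -0.6, -1.5]
opening: 0.693
```

Request:
jog_arm:
  moves: "0.02 0 0 0 0 0 0.9;0.04 0 0 0 0 0 0.9;0.06 0 0 0 0 0 0.9;0.08 0 0 0 0 0 0.9;0.1 0 0 0 0 0 0.9;0.1 0 0 0 0 0 0.9;0.1 0 0 0 0 0 0.9;0.1 0 0 0 0 0 0.9"

```text
time: 15.0
position: [0.4468, -0.1089, 0.0675]
tcp_rot: [0.705, 0.057, 0.705, -0.056]
force: [-5.0, 1.3, 10.5]
opening: 0.69
```

Contact felt: vertical force jumped from about -1 N to +10.5 N at z = 67.5 mm. I'll ease back a touch and open.

Request:
jog_arm:
  moves: "-0.03 0 0 0 0 0 0.9;-0.03 0 0 0 0 0 0.6;-0.03 0 0 0 0 0 -1;-0.03 0 0 0 0 0 -1;-0.03 0 0 0 0 0 -1;-0.03 0 0 0 0 0 -1;-0.03 0 0 0 0 0 -1;-0.03 0 0 0 0 0 -1"

```text
time: 16.0
position: [0.4469, -0.1089, 0.0678]
tcp_rot: [0.705, 0.057, 0.705, -0.056]
force: [-0.4, -1.1, -0.1]
opening: 0.999
```

Request:
jog_arm:
  moves: "-1 0 0 0 0 0 -1;-3 0 0 0 0 0 -1;-6 0 0 0 0 0 -1;-9 0 0 0 0 0 -1;-11 0 0 0 0 0 -1;-11 0 0 0 0 0 -1;-11 0 0 0 0 0 -1;-11 0 0 0 0 0 -1"

```text
time: 17.0
position: [0.4465, -0.1088, 0.1771]
tcp_rot: [0.705, 0.057, 0.705, -0.056]
force: [-0.3, -0.3, -0.1]
opening: 1.002
```

Run:
```python
from h import *
from rig import vision,ctrl
c=vision.camera("wrist"); cv2.imwrite("pics/w8.png",c["img"]); np.savez("w8.npz",**c)
W=cloud(c); m=(W[...,2]>.08)&(W[...,2]<.095)&(np.hypot(W[...,0]-.4466,W[...,1]+.1085)<.08)
p=W[m]; print(len(p),np.median(p[:,2]),cv2.minAreaRect((p[:,:2]*1000).astype(np.float32)))
plan([.634,.1355,.15])
```

```text
7252 0.08654229910510912 ((446.25994873046875, -109.45466613769531), (60.300506591796875, 92.0571517944336), 80.66651153564453)
t 17.05 pos [ 0.4465 -0.1088  0.1771] jaw 80.8 tool x [-0.001  0.001 -1.   ] q1,q6 [-0.41 -1.82] F [0.5 0.2 0.1] open 1.001
  jaw -99.15696945855663 shift [ 2.7 27.1 14.6] turn [-3.142e+00  1.000e-03 -1.000e-03]
  jaw 80.84303054144337 shift [ 2.7 27.1 14.6] turn [ 0.    -0.001 -0.001]
  jaw 260.84303054144334 shift [ 2.7 27.1 14.6] turn [-3.142e+00  1.000e-03 -1.000e-03]
```

View pics/w8.png

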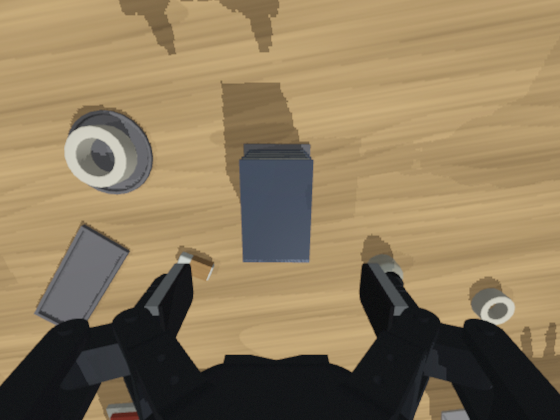

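Request:
jog_arm:
  moves: "0 4 2.1 0.15 0 0 -1;0 8 4.3 0.3 0 0 -1;0 12 6.5 0.45 0 0 -1;0 16 8.6 0.6 0 0 -1;0 20 10.8 0.78 0 0 -1;1 24 13 0.95 0 0 -1;2.7 27.1 14.6 1.06 0 0 -1;2.7 27.1 14.6 1.06 0 0 -1"

```text
time: 18.05
position: [0.6337, 0.1373, 0.1474]
tcp_rot: [0.578, 0.404, 0.581, -0.406]
force: [1.1, 1.0, -0.6]
opening: 0.997
```

Run:
```python
from h import *
from rig import vision,ctrl
c=vision.camera("wrist"); cv2.imwrite("pics/w9.png",c["img"]); np.savez("w9.npz",**c)
W=cloud(c); m=(W[...,2]>.014)&(W[...,2]<.026)&(np.hypot(W[...,0]-.634,W[...,1]-.1355)<.035)
p=W[m]; r=cv2.minEnclosingCircle((p[:,:2]*1000).astype(np.float32)); print(len(p),np.median(p[:,2]),r)
plan([r[0][0]/1000,r[0][1]/1000,.003],20)
```

```text
980 0.020177020294549097 ((635.3099975585938, 136.1197052001953), 20.870655059814453)
t 18.1 pos [0.6335 0.1362 0.1485] jaw 20.2 tool x [-0.003  0.    -1.   ] q1,q6 [ 0.09 -0.26] F [-0.2 -0.6 -0.3] open 1.001
  jaw -160 shift [14.6  0.2  0.1] turn [-3.138e+00 -5.000e-03 -2.000e-03]
  jaw 20 shift [14.6  0.2  0.1] turn [ 0.004 -0.002  0.003]
  jaw 200 shift [14.6  0.2  0.1] turn [-3.138e+00 -5.000e-03 -2.000e-03]
```

View pics/w9.png

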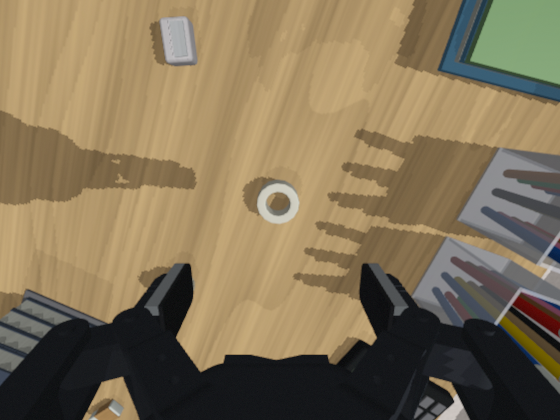

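Request:
jog_arm:
  moves: "5 0.2 0.1 0 0 0 -1;9 0.2 0.1 0 0 0 -1;12 0.2 0.1 0 0 0 -1;14.6 0.2 0.1 0 0 0 -1;14.6 0.2 0.1 0 0 0 -1;14.6 0.2 0.1 0 0 0 0.9;14.6 0.2 0.1 0 0 0 0.9;14.6 0.2 0.1 0 0 0 0.9"
  grip_force: 30

```text
time: 19.1
position: [0.6358, 0.1359, 0.0041]
tcp_rot: [0.579, 0.404, 0.581, -0.405]
force: [-2.4, -0.9, 8.0]
opening: 0.479
```

Request:
jog_arm:
  moves: "0 0 0 0 0 0 0.9;0 0 0 0 0 0 0.9;0 0 0 0 0 0 0.9;-2 0 0 0 0 0 0.9;-6 0 0 0 0 0 0.9;-10 0 0 0 0 0 0.9;-10 0 0 0 0 0 0.9;-10 0 0 0 0 0 0.9"

```text
time: 20.1
position: [0.6358, 0.1359, 0.1045]
tcp_rot: [0.58, 0.404, 0.58, -0.405]
force: [-0.2, 0.3, -0.8]
opening: 0.482
```

Run:
```python
from h import *
from rig import vision,ctrl
c=vision.camera("wrist"); cv2.imwrite("pics/w10.png",c["img"]); np.savez("w10.npz",**c)
s=ctrl.state(); T=toolpts(c,s["position"],s["tcp_rot"])
hsv=cv2.cvtColor(c["img"],cv2.COLOR_BGR2HSV)
m=(abs(T[...,0]+.015)<.03)&(abs(T[...,1])<.02)&(abs(T[...,2])<.03)&(hsv[...,1]<60)&(hsv[...,2]>110)
p=T[m]; print(len(p),np.percentile(p,[1,10,50,90,99],axis=0).round(4))
t=np.percentile(p[:,0],5); q=p[p[:,0]<t+.003]; print(q[:,1:].min(0),q[:,1:].max(0)); A=np.c_[q[:,1:],np.ones(len(q))]; print(np.linalg.lstsq(A,q[:,0],rcond=None)[0])
plan([.388,.2935,.06])
```

```text
4384 [[-0.0182 -0.0186 -0.0207]
 [-0.0176 -0.0143 -0.0191]
 [-0.0166  0.0004 -0.0031]
 [-0.0058  0.0146  0.0133]
 [-0.0004  0.019   0.0186]]
[-0.01973831 -0.02116838] [0.01997039 0.02071342]
[-0.00252213 -0.00416222 -0.01689292]
t 20.15 pos [0.6356 0.1359 0.1038] jaw 20.2 tool x [-0.002  0.    -1.   ] q1,q6 [ 0.09 -0.26] F [-0.9  0.  -0.5] open 0.482
  jaw -159.77883842857023 shift [  4.4 -17.8 -23.3] turn [3.142e+00 3.000e-03 2.000e-03]
  jaw 20.22116157142976 shift [  4.4 -17.8 -23.3] turn [-0.    -0.001  0.002]
  jaw 200.22116157142977 shift [  4.4 -17.8 -23.3] turn [3.142e+00 3.000e-03 2.000e-03]
```

View pics/w10.png

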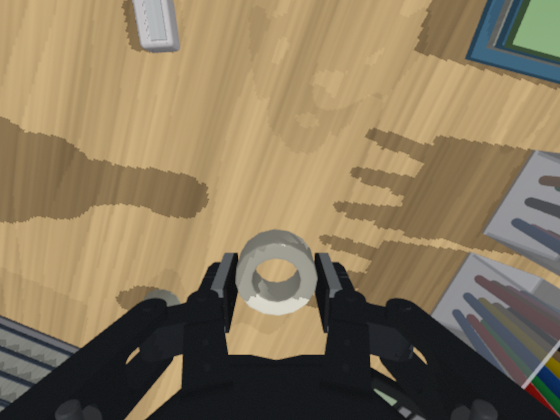

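Request:
jog_arm:
  moves: "0 -3 -4 0 0 0 0.9;0 -6 -8 0 0 0 0.9;0 -9 -12 0 0 0 0.9;0 -12 -16 0 0 0 0.9;0 -15 -20 0 0 0 0.9;1 -17.8 -23.3 0 0 0 0.9;4 -17.8 -23.3 0 0 0 0.9;4 -17.8 -23.3 0 0 0 0.9"

```text
time: 21.15
position: [0.3864, 0.2925, 0.0625]
tcp_rot: [0.579, 0.403, 0.582, -0.406]
force: [-0.4, -0.1, -0.5]
opening: 0.483
```

Run:
```python
from h import *
from rig import vision,ctrl
c=vision.camera("wrist"); cv2.imwrite("pics/w11.png",c["img"]); np.savez("w11.npz",**c)
plan([.388,.2935,.0055])
```

```text
t 21.2 pos [0.3875 0.2927 0.0639] jaw 20.2 tool x [-0.004 -0.001 -1.   ] q1,q6 [0.49 0.13] F [-0.2 -0.3  0.5] open 0.485
  jaw -159.77144603302008 shift [ 5.8  0.1 -0.1] turn [3.142e+00 7.000e-03 1.000e-03]
  jaw 20.228553966979916 shift [ 5.8  0.1 -0.1] turn [-0.    -0.001  0.004]
  jaw 200.22855396697992 shift [ 5.8  0.1 -0.1] turn [3.142e+00 7.000e-03 1.000e-03]
```

View pics/w11.png

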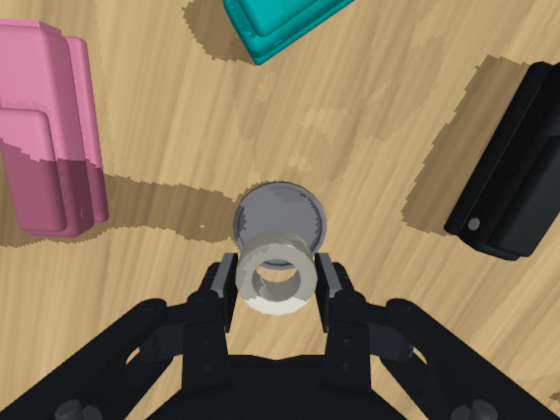

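Request:
jog_arm:
  moves: "2 0.1 -0.1 0 0 0.004 0.9;4 0.1 -0.1 0 0 0.004 0.9;5.4 0.1 -0.1 0 0 0.004 0.9;5.8 0.1 -0.1 0 0 0.004 0.9;5.8 0.1 -0.1 0 0 0.004 0.9;5.8 0.1 -0.1 0 0 0.004 0.9;5.8 0.1 -0.1 0 0 0.004 -1;5.8 0.1 -0.1 0 0 0.004 -1"

```text
time: 22.2
position: [0.3879, 0.294, 0.006]
tcp_rot: [0.58, 0.405, 0.58, -0.404]
force: [-0.0, 0.4, 0.7]
opening: 0.884
```

Request:
jog_arm:
  moves: "0 0 0 0 0 0 -1;0 0 0 0 0 0 -1;0 0 0 0 0 0 -1;-3 0 0 0 0 0 -1;-7 0 0 0 0 0 -1;-12 0 0 0 0 0 -1;-14 0 0 0 0 0 -1;-14 0 0 0 0 0 -1"

```text
time: 23.2
position: [0.3885, 0.2942, 0.1473]
tcp_rot: [0.58, 0.405, 0.58, -0.403]
force: [-0.1, 0.4, -0.8]
opening: 0.997
```

Run:
```python
from h import *
from rig import vision,ctrl
c=vision.camera("wrist"); cv2.imwrite("pics/w12.png",c["img"]); np.savez("w12.npz",**c)
W=cloud(c); m=(W[...,2]>.016)&(W[...,2]<.03)&(np.hypot(W[...,0]-.388,W[...,1]-.2935)<.035)
p=W[m]; r=cv2.minEnclosingCircle((p[:,:2]*1000).astype(np.float32)); print(len(p),np.median(p[:,2]),r)
plan([.516,.394,.15],0)
```

```text
998 0.02214670867767321 ((388.02410888671875, 294.27667236328125), 20.844457626342773)
t 23.25 pos [0.388  0.2939 0.146 ] jaw 20.2 tool x [ 0.     0.001 -1.   ] q1,q6 [0.49 0.14] F [-0.3  0.8 -1. ] open 1.004
  jaw 0 shift [-0.4 15.5 -5. ] turn [ 0.353 -0.001 -0.   ]
  jaw 180 shift [-0.4 15.5 -5. ] turn [-2.789e+00  1.000e-03 -1.000e-03]
```

View pics/w12.png

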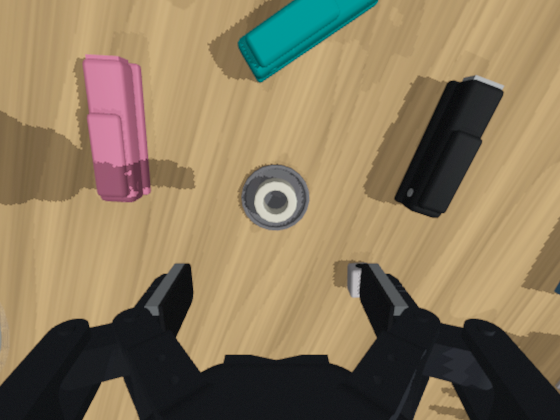

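Request:
jog_arm:
  moves: "-0.4 4 -1.3 0.1 0 0 -1;-0.4 8 -2.6 0.2 0 0 -1;-0.4 12 -3.9 0.3 0 0 -1;-0.4 15.5 -5 0.35 0 0 -1;-0.4 15.5 -5 0.35 0 0 -1;-0.4 15.5 -5 0.35 0 0 -1;-0.4 15.5 -5 0.35 0 0 -1;-0.4 15.5 -5 0.35 0 0 -1"

```text
time: 24.25
position: [0.5158, 0.3941, 0.1504]
tcp_rot: [0.501, 0.5, 0.501, -0.499]
force: [1.0, 0.1, -0.0]
opening: 1.004
```

Run:
```python
from h import *
from rig import vision,ctrl
c=vision.camera("wrist"); cv2.imwrite("pics/w13.png",c["img"]); np.savez("w13.npz",**c)
W=cloud(c); 
for lo,hi in((.008,.055),(.03,.043),(.043,.055)):
    m=(W[...,2]>lo)&(W[...,2]<hi)&(abs(W[...,0]-.516)<.05)&(abs(W[...,1]-.394)<.085)
    p=W[m]; print(lo,len(p),cv2.minAreaRect((p[:,:2]*1000).astype(np.float32)), np.percentile(p[:,1],[.5,99.5]))
plan([.516,.394,.010],0)
```

```text
0.008 4281 ((516.4337768554688, 394.7868347167969), (32.02272033691406, 119.81333923339844), 2.3183822631835938) [0.33673659 0.45454291]
0.03 2253 ((516.4345092773438, 394.7686767578125), (32.02272033691406, 119.77700805664062), 2.3183822631835938) [0.33614983 0.45461457]
0.043 1998 ((516.8739624023438, 384.9633483886719), (26.045650482177734, 86.70896911621094), 2.1680901050567627) [0.34305916 0.41106726]
t 24.3 pos [0.5159 0.3942 0.1504] jaw 0.2 tool x [ 0.001  0.001 -1.   ] q1,q6 [0.53 0.53] F [0.5 0.6 0.2] open 0.999
  jaw -180 shift [14.  0.  0.] turn [-3.138e+00  1.000e-03 -2.000e-03]
  jaw 0 shift [14.  0.  0.] turn [ 0.003 -0.001 -0.001]
  jaw 180 shift [14.  0.  0.] turn [-3.138e+00  1.000e-03 -2.000e-03]
```

View pics/w13.png

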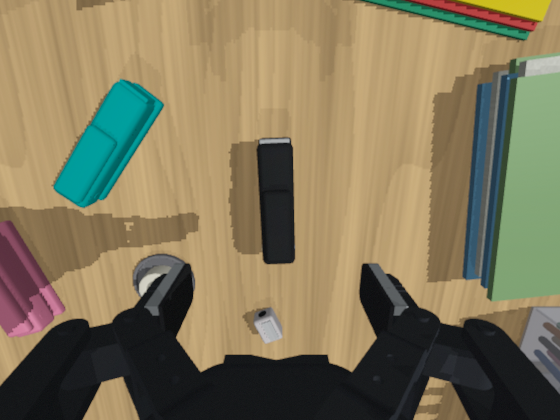

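This is the black stapler, in line with the jaws (columns 260–295), centred at (516, 395) mm.

Request:
jog_arm:
  moves: "5 0 -0.1 -0.037 0 0 -1;9 0 -0.1 -0.037 0 0 -1;12 0 -0.1 -0.037 0 0 -1;13.9 0 -0.1 -0.037 0 0 -1;13.9 0 -0.1 -0.037 0 0 -1;13.9 0 -0.1 -0.037 0 0 -1;13.9 0 -0.1 -0.037 0 0 0.9;13.9 0 -0.1 -0.037 0 0 0.9"
  grip_force: 50

```text
time: 25.3
position: [0.5162, 0.3955, 0.0122]
tcp_rot: [0.51, 0.491, 0.51, -0.489]
force: [0.4, -0.3, 0.5]
opening: 0.602
```

Request:
jog_arm:
  moves: "0 0 0 0 0 0 0.9;0 0 0 0 0 0 0.9;0 0 0 0 0 0 0.9;-2 0 0 0 0 0 0.9;-6 0 0 0 0 0 0.9;-10 0 0 0 0 0 0.9;-14 0 0 0 0 0 0.9;-14 0 0 0 0 0 0.9"

```text
time: 26.3
position: [0.5171, 0.396, 0.1569]
tcp_rot: [0.51, 0.493, 0.509, -0.487]
force: [-0.6, -0.3, -1.8]
opening: 0.363
```

Run:
```python
from h import *
from rig import vision,ctrl
c=vision.camera("wrist"); cv2.imwrite("pics/w14.png",c["img"]); np.savez("w14.npz",**c)
s=ctrl.state(); T=toolpts(c,s["position"],s["tcp_rot"])
m=(T[...,0]<.01)&(T[...,0]>-.06)&(abs(T[...,1])<.012)&(T[...,2]<.075)&(T[...,2]>-.075); m[355:]=0
p=T[m]; 
for lo in np.arange(-.07,.07,.01):
    q=p[(p[:,2]>=lo)&(p[:,2]<lo+.01)]
    if len(q): print(lo.round(2),len(q),np.percentile(q[:,0],[5,50]).round(4), q[:,2].min().round(4))
plan([.5246,-.369,.15],45.4)
```

```text
-0.06 1851 [-0.0307 -0.0273] -0.0596
-0.05 1326 [-0.0312 -0.0302] -0.05
-0.04 1238 [-0.0312 -0.0303] -0.04
-0.03 1141 [-0.0311 -0.0302] -0.03
-0.02 1601 [-0.0386 -0.035 ] -0.02
-0.01 1089 [-0.0391 -0.0381] -0.01
0.0 1014 [-0.039  -0.0382] 0.0
0.01 954 [-0.0391 -0.0382] 0.01
0.02 607 [-0.039  -0.0381] 0.02
t 26.35 pos [0.5164 0.3955 0.1544] jaw 2.3 tool x [ 0.004  0.003 -1.   ] q1,q6 [0.53 0.49] F [ 0.7 -0.4 -2.5] open 0.365
  jaw -134.6 shift [ 0.2 -2.2 76.4] turn [ 2.389e+00 -6.000e-03  2.000e-03]
  jaw 45.4 shift [ 0.2 -2.2 76.4] turn [-0.752 -0.001 -0.005]
```

View pics/w14.png

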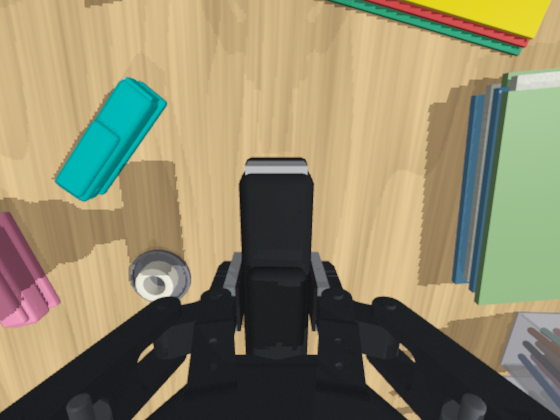

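Request:
jog_arm:
  moves: "0 -0.2 5 0 0 0 0.9;0 -0.4 11 -0.1 0 0 0.9;0 -0.6 17 -0.2 0 0 0.9;0 -0.8 23 -0.3 0 0 0.9;0 -1 29 -0.4 0 0 0.9;0 -1.2 35 -0.5 0 0 0.9;0 -1.4 41 -0.6 0 0 0.9;0 -1.4 44 -0.7 0 0 0.9"

```text
time: 27.35
position: [0.5192, -0.0472, 0.1522]
tcp_rot: [0.647, 0.286, 0.647, -0.283]
force: [0.1, 0.3, -1.9]
opening: 0.361
```

Run:
```python
from h import *
plan([.5246,-.369,.15],45.4)
```

```text
t 27.35 pos [ 0.5192 -0.0472  0.1522] jaw 42.5 tool x [ 0.003  0.003 -1.   ] q1,q6 [-0.24 -0.98] F [ 0.1  0.3 -1.9] open 0.361
  jaw -134.6 shift [  0.1 -21.3  24.1] turn [ 3.091e+00 -6.000e-03  1.000e-03]
  jaw 45.4 shift [  0.1 -21.3  24.1] turn [-0.051 -0.001 -0.004]
```

Request:
jog_arm:
  moves: "0 -4 4.5 -0.05 0 0 0.9;0 -8 9 -0.05 0 0 0.9;0 -12 13.5 -0.05 0 0 0.9;0 -16 18 -0.05 0 0 0.9;0 -20 22.5 -0.05 0 0 0.9;2 -21.3 24.1 -0.05 0 0 0.9;6 -21.3 24.1 -0.05 0 0 0.9;8 -21.3 24.1 -0.05 0 0 0.9"

```text
time: 28.35
position: [0.5238, -0.3678, 0.0682]
tcp_rot: [0.653, 0.271, 0.655, -0.267]
force: [-0.6, 0.6, -2.3]
opening: 0.367
```

Run:
```python
from h import *
from rig import vision
c=vision.camera("wrist"); cv2.imwrite("pics/w15.png",c["img"]); np.savez("w15.npz",**c)
plan([.5246,-.369,.012],45.4)
```

```text
t 28.4 pos [ 0.5235 -0.3672  0.0665] jaw 45.3 tool x [-0.002  0.007 -1.   ] q1,q6 [-0.73 -1.53] F [-0.2  1.  -5.5] open 0.365
  jaw -134.6 shift [ 5.4 -0.1  0.2] turn [ 3.14  -0.006  0.01 ]
  jaw 45.4 shift [ 5.4 -0.1  0.2] turn [-0.001 -0.006 -0.004]
  jaw 225.4 shift [ 5.4 -0.1  0.2] turn [ 3.14  -0.006  0.01 ]
```

View pics/w15.png

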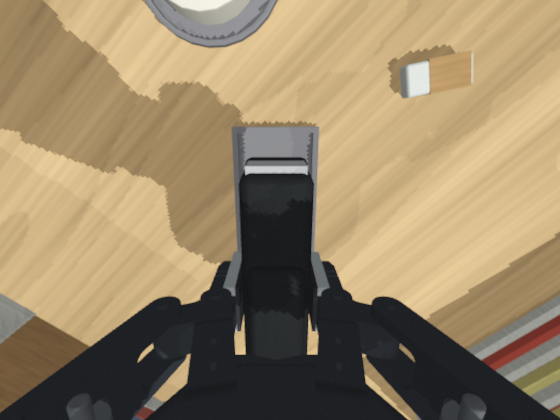

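Request:
jog_arm:
  moves: "2 -0.1 0.2 0 -0.006 -0.004 0.9;4 -0.1 0.2 0 -0.006 -0.004 0.9;5 -0.1 0.2 0 -0.006 -0.004 0.9;5.3 -0.1 0.2 0 -0.006 -0.004 0.9;5.4 -0.1 0.2 0 -0.006 -0.004 0.9;5.4 -0.1 0.2 0 -0.006 -0.004 0.9;5.4 -0.1 0.2 0 -0.006 -0.004 0.9;5.4 -0.1 0.2 0 -0.006 -0.004 0.9"

```text
time: 29.4
position: [0.5242, -0.3686, 0.0147]
tcp_rot: [0.654, 0.269, 0.654, -0.269]
force: [-12.4, 10.7, 22.3]
opening: 0.366
```

Request:
jog_arm:
  moves: "-0.3 0 0 0 0 0 0.9;-0.5 0 0 0 0 0 0.9;-0.8 0 0 0 0 0 0.9;-0.8 0 0 0 0 0 0.9;-0.8 0 0 0 0 0 0.9;-0.8 0 0 0 0 0 0.9;-0.8 0 0 0 0 0 0.9;-0.8 0 0 0 0 0 0.9"

```text
time: 30.4
position: [0.5242, -0.3686, 0.0226]
tcp_rot: [0.654, 0.269, 0.654, -0.269]
force: [-0.6, -0.3, -0.7]
opening: 0.364
```

Run:
```python
from h import *
from rig import vision,ctrl
c=vision.camera("wrist"); cv2.imwrite("pics/w16.png",cv2.resize(c["img"][100:370,160:400],None,fx=2.2,fy=2.2)); np.savez("w16.npz",**c)
s=ctrl.state(); T=toolpts(c,s["position"],s["tcp_rot"])
m=(T[...,0]<.01)&(T[...,0]>-.06)&(abs(T[...,1])<.012)&(abs(T[...,2])<.075); m[355:]=0
p=T[m]
for lo in np.arange(-.07,.03,.01):
    q=p[(p[:,2]>=lo)&(p[:,2]<lo+.01)]
    if len(q): print(lo.round(2),len(q),np.percentile(q[:,0],[5,50]).round(4), q[:,2].min().round(4))
# tray end rim pts
W=cloud(c); m=(abs(T[...,1])<.035)&(W[...,2]<.012)&(T[...,2]<-.055)&(T[...,2]>-.11); P=T[m]; Z=W[m][:,2]
for lo in np.arange(-.09,-.05,.003):
    k=(P[:,2]>=lo)&(P[:,2]<lo+.003)&(abs(P[:,1])<.015); 
    if k.sum(): print("z",lo.round(3),k.sum(),Z[k].mean().round(4))
for lo in np.arange(-.036,.036,.003):
    k=(P[:,1]>=lo)&(P[:,1]<lo+.003)&(P[:,2]<-.055)&(P[:,2]>-.068)
    if k.sum(): print("y",lo.round(3),k.sum(),Z[k].mean().round(4))
plan([.5246,-.369,.012],45.4)
c=vision.camera("scene"); cv2.imwrite("pics/s16.png",cv2.resize(c["img"][150:280,60:260],None,fx=4,fy=4))
```

```text
-0.06 1798 [-0.028  -0.0245] -0.059
-0.05 1332 [-0.0287 -0.0277] -0.05
-0.04 1230 [-0.0287 -0.0277] -0.04
-0.03 1155 [-0.0287 -0.0277] -0.03
-0.02 1596 [-0.036  -0.0321] -0.02
-0.01 1093 [-0.0366 -0.0357] -0.01
0.0 1024 [-0.0366 -0.0357] 0.0
0.01 957 [-0.0366 -0.0357] 0.01
0.02 640 [-0.0366 -0.0357] 0.02
z -0.09 337 0.0005
z -0.087 326 0.0006
z -0.084 329 0.0005
z -0.081 328 0.0005
z -0.078 328 0.0005
z -0.075 334 0.0025
z -0.072 338 0.0065
z -0.069 274 0.0025
z -0.066 320 0.0025
z -0.063 279 0.0025
z -0.06 291 0.0025
z -0.057 27 0.0018
y -0.036 82 0.0004
y -0.033 85 0.0016
y -0.03 134 0.0063
y -0.027 153 0.0036
y -0.024 132 0.0025
y -0.021 126 0.0025
y -0.018 124 0.0024
y -0.015 117 0.0025
y -0.012 105 0.0026
y -0.009 126 0.0024
y -0.006 105 0.0024
y -0.003 126 0.0024
y 0.0 105 0.0025
y 0.003 106 0.0026
y 0.006 123 0.0025
y 0.009 105 0.0024
y 0.012 119 0.0025
y 0.015 124 0.0025
y 0.018 128 0.0025
y 0.021 129 0.0025
y 0.024 158 0.0042
y 0.027 121 0.0065
y 0.03 93 0.0006
y 0.033 82 0.0006
t 30.45 pos [ 0.5242 -0.3686  0.0226] jaw 45.4 tool x [-0.  0. -1.] q1,q6 [-0.73 -1.52] F [ 0.7 -0.3 -1.3] open 0.366
  jaw -134.6 shift [1.1 0.  0.1] turn [3.141e+00 0.000e+00 1.000e-03]
  jaw 45.4 shift [1.1 0.  0.1] turn [-0.001 -0.     0.   ]
  jaw 225.4 shift [1.1 0.  0.1] turn [3.141e+00 0.000e+00 1.000e-03]
```

View pics/w16.png

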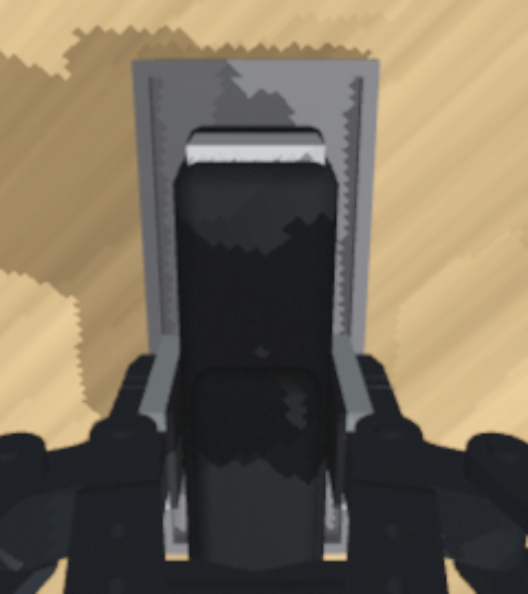

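View pics/s16.png

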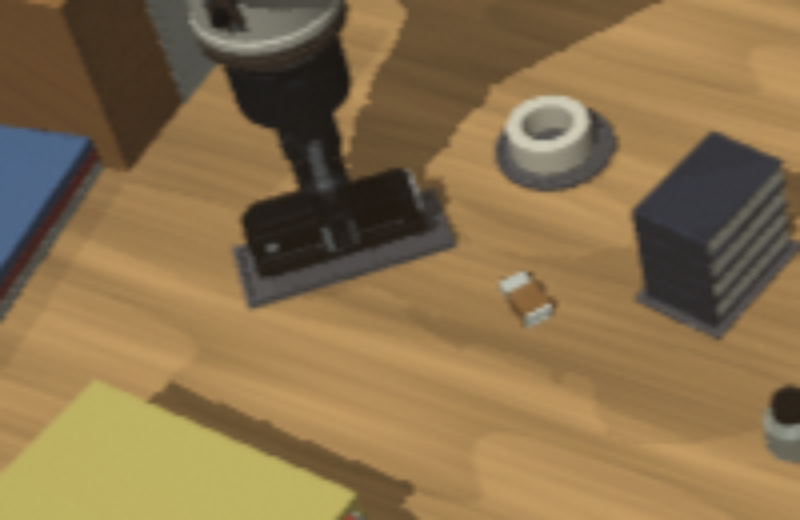

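The stapler is centred in the tray, 12 mm below the TCP. It had slid 2.5 mm in the grip, so the push was simply the tray floor. I'll go back down just to contact and release.

Request:
jog_arm:
  moves: "0.3 0 0.1 0 0 0 0.9;0.6 0 0.1 0 0 0 0.9;0.75 0 0.1 0 0 0 0.9;0.75 0 0.1 0 0 0 0.9;0.75 0 0.1 0 0 0 0.9;0.75 0 0.1 0 0 0 -1;0.75 0 0.1 0 0 0 -1;0.75 0 0.1 0 0 0 -1"

```text
time: 31.5
position: [0.5249, -0.3694, 0.0153]
tcp_rot: [0.654, 0.269, 0.654, -0.269]
force: [-0.2, -1.0, 0.3]
opening: 0.976
```

Request:
jog_arm:
  moves: "0 0 0 0 0 0 -1;0 0 0 0 0 0 -1;0 0 0 0 0 0 -1;-3 0 0 0 0 0 -1;-7 0 0 0 0 0 -1;-12 0 0 0 0 0 -1;-16 0 0 0 0 0 -1;-16 0 0 0 0 0 -1"

```text
time: 32.5
position: [0.5259, -0.3701, 0.1789]
tcp_rot: [0.656, 0.268, 0.652, -0.269]
force: [0.2, -0.3, -1.0]
opening: 1.001
```

Run:
```python
from h import *
from rig import vision,ctrl
c=vision.camera("wrist"); cv2.imwrite("pics/w17.png",c["img"])
W=cloud(c); m=(W[...,2]>.02)&(W[...,2]<.06)&(np.hypot(W[...,0]-.524,W[...,1]+.369)<.075)
p=W[m]; print(len(p),np.percentile(p[:,2],95),cv2.minAreaRect((p[:,:2]*1000).astype(np.float32)))
c=vision.camera("top"); cv2.imwrite("pics/t17.png",c["img"]); np.savez("t17.npz",**c)
c["z_map"]=cv2.medianBlur(c["z_map"],3);W=cloud(c)
for n,x,y,t,r in (("ink",.563,.0024,.042,.03),("sh",.5063,.2388,.021,.03),("nb",.4466,-.1085,.0865,.07),("tl",.378,-.279,.028,.04),("ts",.388,.294,.022,.03)):
    m=(abs(W[...,2]-t)<.006)&(np.hypot(W[...,0]-x,W[...,1]-y)<r); p=W[m]; print(n,len(p),p.mean(0).round(4) if len(p) else "", [np.round(a,1) for a in cv2.minAreaRect((p[:,:2]*1000).astype(np.float32))] if len(p)>3 else "")
plan([.4,-.3,.2])
```

```text
3593 0.05111996676063585 ((525.0200805664062, -370.0335693359375), (32.05414962768555, 119.27705383300781), 45.35246658325195)
ink 62 [0.5633 0.0023 0.0415] [array([563.1,   2.4]), array([21.2, 21.1]), np.float64(89.2)]
sh 104 [0.506  0.2388 0.0196] [array([505.9, 239. ]), array([23.7, 33.4]), np.float64(28.9)]
nb 856 [ 0.4458 -0.1091  0.0858] [array([ 446.4, -109.3]), array([59.9, 92.1]), np.float64(80.7)]
tl 0  
ts 135 [0.3879 0.293  0.021 ] [array([387.9, 294.1]), array([40.8, 37.6]), np.float64(88.4)]
t 32.6 pos [ 0.5249 -0.3693  0.175 ] jaw 45.4 tool x [-0.  0. -1.] q1,q6 [-0.73 -1.52] F [ 0.1  0.  -0.8] open 1.002
  jaw -134.64103363509741 shift [ -2.5  -3.8 -13.8] turn [3.142 0.    0.   ]
  jaw 45.35896636490257 shift [ -2.5  -3.8 -13.8] turn [-0. -0.  0.]
  jaw 225.35896636490259 shift [ -2.5  -3.8 -13.8] turn [3.142 0.    0.   ]
```

View pics/w17.png

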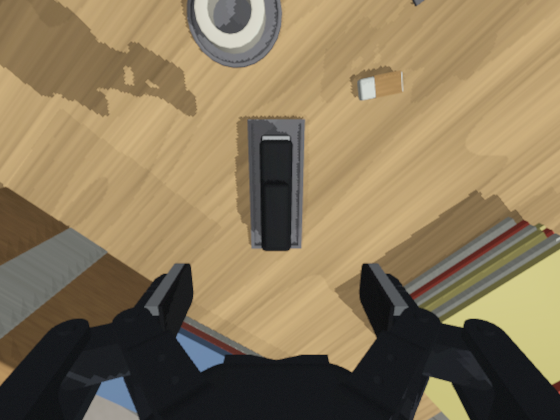

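View pics/t17.png

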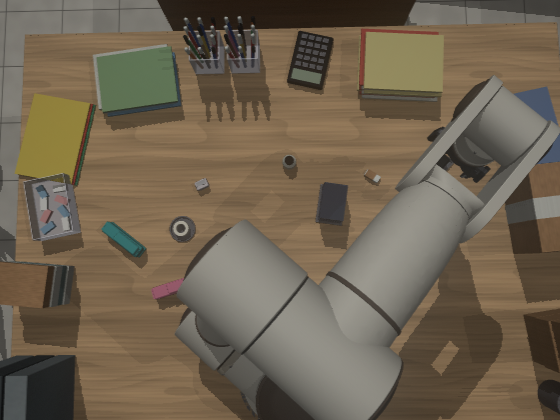

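```bash
python3 -c "
from rig import ctrl
print(ctrl.close_job(), ctrl.state()['time'])"
```

```text
the job is handed in; nothing more can be done
the job is handed in; nothing more can be done
```

All four items are put away and the job is handed in at about 33 s of the 112 s allowed. `close_job` gives no verdict, so these are my own last measurements.

| Item | Offset from its place | Other reading |
|---|---|---|
| Large roll | about 2–4 mm from the tray centre | top at 28 mm, so flat on the floor |
| Small roll | about 1 mm from the tray centre | top at 22 mm, so flat on the floor |
| Stapler | about 1 mm from the tray centre, under 1° off | top at about 51 mm (50 expected) |
| Notebook | about 1 mm from the pile centre, under 1° off | lowered until it was felt at about 11 N, then eased back and released |

- **Bystanders:** the ink bottle and the pencil sharpener still measure within 1 mm of where they started. I left the pink and turquoise staplers alone.
- **Stapler contact:** on the first lowering the stapler met resistance (22 N up, about 16 N sideways) sooner than I expected. It had slid about 2.5 mm in the grip, so I raised it, checked its alignment, lowered it again to just above the floor and released it.
- **Large roll check:** the arm hid it in the final top picture. Its figures come from the wrist camera right after release, and it still looked flat and in place in later wrist views.

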